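# Shut the loaded test kiln

## Robot

A 6-joint arm with a two-finger parallel gripper is mounted at the origin on the work surface; the furniture and walls round the work are solid. World frame = base frame: x ahead of the robot, y to its left, z up, the work surface at z = 0. Lengths are in mm, angles in degrees, forces in N, time in s.
With the tool pointing down it reaches from about 275 to 750 mm from the base axis. Payload 10.2 kg.
Tool frame: the origin (TCP) lies on the centre line of the jaws, within the pads' length; the fingertips stand 14 mm ahead of it and the grasp point (between the pads) lies 5 mm behind it; z points along the fingers, y is the line along which they close (so a half turn about z gives the same grasp; the last joint's range is limited). The gripper opens to 88 mm and grips with 3 to 60 N. Pads are 18 mm wide; open, the fingers measure 123 mm over their backs; the gripper's body (75 mm by 187 mm) begins 45 mm behind the grasp point.
Start: joints at [59.049, 17.928, 85.812, -0, 76.261, -12.8], TCP at [163.565, 498.877, 252.72] pointing down, gripper open.
Joint ranges: [-168.41, 168.41], [-55.51, 124.54], [10.69, 146.95], [-70.63, 250.63], [1, 178], [-165.06, 165.06]. Speed limits (degrees/s): [136.94, 136.94, 172.46, 180, 180, 180].

## Interface

Orientations are given as [roll, pitch, yaw] about the fixed x, y, z axes, in that order (R = Rz(yaw) Ry(pitch) Rx(roll)).
In Python, from cell import robot gives the robot as it stands.
- The arm moves only by the tool servo_tool, never from a script. Its argument "steps" is a list of rows, each an object of numbers: "dx", "dy", "dz": the shift along the tool's x, y, z in mm; "wx", "wy", "wz": the turn, a rotation vector about the tool's x, y, z in degrees; "jaw": the finger opening in mm, from 0 to 88.1. In form: [{"dx": .., "dy": .., "dz": .., "wx": .., "wy": .., "wz": .., "jaw": ..}, ...]. A call has exactly 8 rows; each row is the pose to reach, as a shift and turn from the pose commanded when the call began, along the tool's axes at that moment; what a row does not reach only later rows make up. A row lasts 1/10 s, in which the tool goes at most 50 mm and 8.59 degrees, less where a joint would pass 70% of its speed; a pose out of reach is approached as far as the arm can. A call with a gripper value outside its range is refused whole. The fingers move at their own pace and stop on an object; the grip force is fixed at half the most. Time passes only in rows, so rows that repeat a pose let the fingers close, or fill a call up. It gives the time, the measured TCP pose, the force, the opening and the grip force at its end, in the units of the state.
- robot.get_state(): the state, without advancing time (a new reading comes with each control period).
- robot.read_camera(name): name is "side" or "top"; returns the picture (400x640x3 uint8, blue, green, red); there is no depth.
- robot.camera_model(name): a dict with "fx", "fy", "cx", "cy" (pixels), "k1" (the pictures are not rectified: a ray, as slopes to the right and down, at radius r is drawn at 1 + k1 r^2 times it, then the intrinsics apply), "position" and "attitude" of the camera in the world. Camera axes: x right, y down, z forward; pixel columns grow to the right and rows downward; lengths in mm; the calibration is good to about 2 mm. A picture is of the moment at which its call begins. camera_model takes no time and is no camera call.
- robot.close_job(): hands the job in; it is judged then, once.
The state is a dict: "t": time; "joints": joint angles; "qd": joint speeds; "joint_efforts": joint torques, N m; "position": TCP position; "tool_rot": TCP orientation; "ft_force": force on the tool from outside, world axes, zero at the start; "ft_torque": the same for the moment, N m; "gripper_width": opening from 0.0 (shut) to 1.0 (fully open); "finger_force": force on a finger pad.
Only numpy, scipy, OpenCV 4.12 (cv2) and the standard library are available. Lean on these libraries where they do the work, as an engineer would, in place of code of your own. Each camera call takes 0.05 s, during which the arm holds its last target. There are 200 camera calls.

## Task

The little steel test kiln is loaded and ready to fire: push its door fully shut, past its roller catch, so that it seats and stays shut by itself. Leave the door of the wooden damp cupboard standing open as it is.

Things in the scene. Friction and masses are not known exactly. Their poses are not given: they have to be found in the camera images.
- kiln_door (a joint): Opening angle of the kiln's door, rad: 0 = shut and seated; grows as the free edge swings towards the robot (starts 0.5 to 0.9). Light hinge friction: the door stays where it is left. From about 0.15 a sprung roller catch resists with up to about 10 N at the free edge; past about 0.06 it draws the door in to 0 and holds it.
- kiln_door_push (a point): Bare spot to push on the outer face of the kiln's door, 210 mm above the table, 27 mm below the door's top, 26 mm in from its free edge. Axes: x square through the door into the kiln, y along the door from free edge to hinge, z up. Door 166 wide, 140 high, 18 mm thick, with a round peephole plug; a vertical bar handle below the spot, 115 to 175 mm above the table, stands 35 mm off the door.
- kiln_door_hinge (a point): Point on the vertical hinge axis of the kiln's door, on the left as the robot sees it, as high as the push spot. In the door's axes the push spot lies 140 mm along -y and 18 mm along -x from here. The kiln is a fixed grey steel box, 170 wide, 120 deep, 160 mm high, on a steel pedestal (roof 245 mm above the table), with a round flue collar 12 mm high on the roof, a clay cup inside.
- cupboard_door_edge (a point): Middle of the free edge, 179 mm above the table, of the other door, to be left alone: that of the fixed wooden damp cupboard, 170 wide, 120 deep, 190 mm high, on a low stand, with a framed wooden door and turned knob, hung on the right as the robot sees it and standing open. Kiln and cupboard stand left and right on the table, 85 mm up, either way round.

How it is judged:
By the outcome, as a careful person would: the job done as asked, in the order asked, and still so for the second after the job is handed in, with the robot touching nothing.
It also fails if it takes over 38 s, if anything falls off the work surface, if the arm or the gripper's body presses on something with over 40 N, if the wrist force passes 120 N, or if a joint passes its speed limit or range.

## Working session

There is one attempt and no reset: what is moved stays moved. The work goes in short steps, Python scripts to look and compute and a tool call to move; the robot and the scene stay as the last step left them, time stands still between calls to the robot, and variables do not carry over. Pictures are saved under pics/ and viewed, at most 10 in all, crops included, and the job is handed in when it is done.

Besides the shell and the picture viewer there is one more tool, called after "Request:" by a JSON object that holds its "op" and its "data". servo_tool: Moves the arm, as the interface text tells. Its arguments: {"type":"object","properties":{"steps":{"type":"array","items":{"type":"object","properties":{"dx":{"type":"number"},"dy":{"type":"number"},"dz":{"type":"number"},"wx":{"type":"number"},"wy":{"type":"number"},"wz":{"type":"number"},"jaw":{"type":"number"}}}}},"required":["steps"]}

```bash
mkdir -p pics; ls; cat > h.py <<'E'
import numpy as np, cv2
from scipy.spatial.transform import Rotation as R
from cell import robot
def ray(cam,u,v):
    m=robot.camera_model(cam)
    K=np.array([[m['fx'],0,m['cx']],[0,m['fy'],m['cy']],[0,0,1]])
    p=cv2.undistortPoints(np.array([[[u,v]]],float),K,np.array([m['k1'],0,0,0,0.]))[0,0]
    A=m['attitude']
    A=np.array(A); M=A if A.shape==(3,3) else R.from_euler('xyz',A,degrees=True).as_matrix()
    d=M@np.array([p[0],p[1],1.]); return np.array(m['position'],float),d/np.linalg.norm(d)
def onz(cam,u,v,z):
    o,d=ray(cam,u,v); return o+d*(z-o[2])/d[2]
E
python3 - <<'E'
from h import *
for c in('side','top'):
    cv2.imwrite(f'pics/{c}0.png',robot.read_camera(c)); print(robot.camera_model(c))
print(robot.get_state())
E
```

```text
pics
{'fx': 408.4270460147952, 'fy': 408.4270460147952, 'cx': 320.50825708935054, 'cy': 198.70332242319645, 'k1': -0.00039111514124131377, 'position': array([ 127.11726567, -724.18474267,  915.3606666 ]), 'attitude': array([-133.57396584,   -0.41576932,  -27.32165509])}
{'fx': 489.64469412977314, 'fy': 489.64469412977314, 'cx': 315.89224608299884, 'cy': 200.39131857794166, 'k1': -0.050725770489239125, 'position': array([-160.5156708 ,   67.07878132, 1453.75341828]), 'attitude': array([-153.10361434,   -0.61056841,  -97.08600005])}
{'t': 0.1, 'joints': array([ 5.90502513e+01,  1.79542760e+01,  8.58491569e+01, -1.03752434e-04,
        7.62584176e+01, -1.27988932e+01]), 'qd': array([ 0.01314672, -0.10660915, -0.10536937,  0.01696929,  0.02284524,
       -0.02621872]), 'joint_efforts': array([ 3.10518386e-03, -4.02815080e+01, -2.52641559e+01,  6.96018292e-02,
        3.42423306e-02, -1.13897764e-05]), 'position': array([163.44883952, 498.70367558, 252.23908617]), 'tool_rot': array([-1.79939664e+02, -1.36034537e-02,  1.61849162e+02]), 'ft_force': array([-0.44100987,  0.45637205,  0.21518436]), 'ft_torque': array([ 0.00114283,  0.01487352, -0.02851384]), 'finger_force': 0.0, 'gripper_width': 1.0018823861210406}
```

View pics/side0.png

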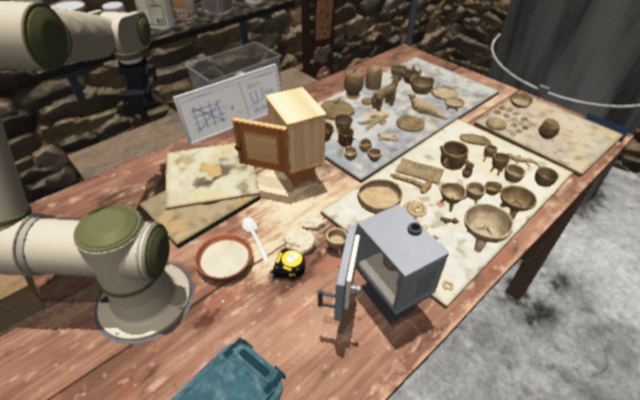

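View pics/top0.png

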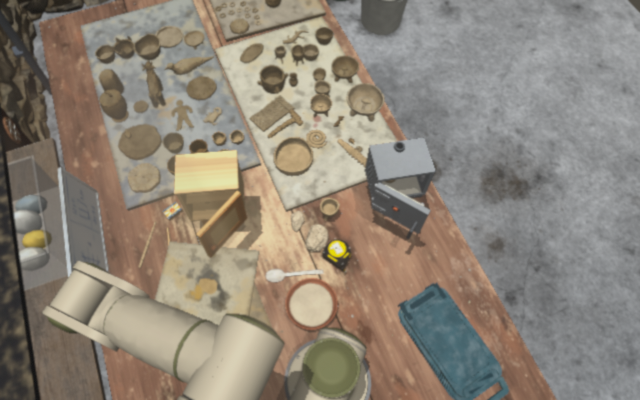

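The side view shows the kiln at about (400,260), with its door open at about (347,270). In the top view the kiln roof is at about (400,160) and the door runs from (372,185) to (428,210). The wooden cupboard is on the left at (207,175), with its door at (222,222). I'll take enlarged crops next.

```bash
python3 - <<'E'
from h import *
a=cv2.imread('pics/top0.png')[130:250,350:450]; b=cv2.imread('pics/side0.png')[195:335,305:455]
a=cv2.resize(a,None,fx=4,fy=4,interpolation=cv2.INTER_CUBIC);b=cv2.resize(b,None,fx=2.6,fy=2.6,interpolation=cv2.INTER_CUBIC)
H=max(a.shape[0],b.shape[0]);o=np.zeros((H,a.shape[1]+b.shape[1],3),np.uint8)
o[:a.shape[0],:a.shape[1]]=a;o[:b.shape[0],a.shape[1]:]=b
cv2.imwrite('pics/crop.png',o);print(o.shape)
for p in [(368,148),(430,138),(434,165),(374,180),(399,147)]: print('roof',onz('top',*p,245).round())
for p in [(373,185),(428,209)]: print('doortop',onz('top',*p,237).round())
for p in [(354,227),(337,318)]: print('side doortop',onz('side',*p,237).round())
E
```

```text
(480, 790, 3)
roof [ 599. -194.  245.]
roof [ 613. -385.  245.]
roof [ 520. -375.  245.]
roof [ 491. -193.  245.]
roof [ 592. -286.  245.]
doortop [ 480. -189.  237.]
doortop [ 387. -328.  237.]
side doortop [ 484. -209.  237.]
side doortop [ 339. -390.  237.]
```

View pics/crop.png

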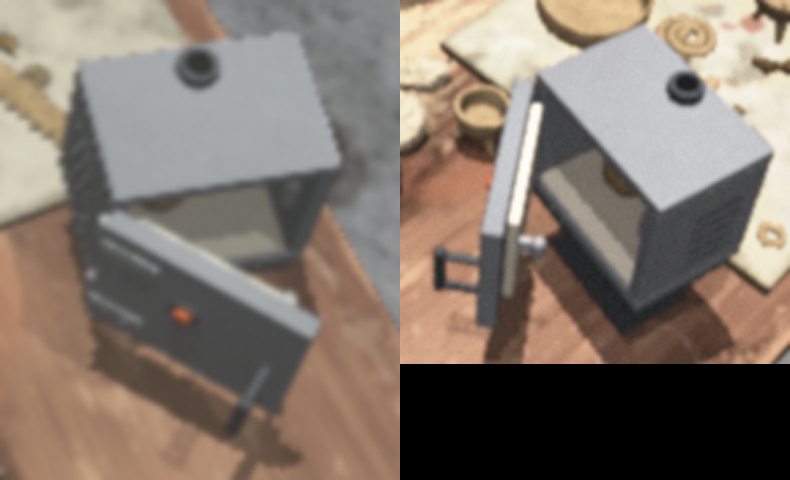

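The crop shows clean corners. In the top view the outer edge of the door's top runs from about (375,185.5) to (426,214.5). In the side view it runs from about (350,226.5) to (337,285.5).

```bash
python3 - <<'E'
from h import *
f=lambda n,c,p,z: print(n,c,onz(c,*p,z).round(1))
for p,q,n in [((369.5,145.5),(400.4,204.6),'roofBL'),((425,138.7),(448,253.5),'roofBR'),((435,170.7),(405,275.8),'roofFR'),((379.5,180),(357.7,222.7),'roofFL')]:
    f(n,'top',p,245);f(n,'side',q,245)
f('outer hinge','top',(375,185.5),237);f('outer hinge','side',(350,226.5),237)
f('outer free','top',(426.2,214.5),237);f('outer free','side',(337,285.4),237)
f('inner free','top',(430,210.5),237);f('inner free','side',(344.6,286.5),237)
E
```

```text
roofBL top [ 607.5 -200.4  245. ]
roofBL side [ 613.1 -203.2  245. ]
roofBR top [ 612.4 -369.2  245. ]
roofBR side [ 616.5 -368.9  245. ]
roofFR top [ 500.9 -373.1  245. ]
roofFR side [ 502.7 -374.3  245. ]
roofFL top [ 489.4 -208.4  245. ]
roofFL side [ 493.4 -207.6  245. ]
outer hinge top [ 477.6 -194.3  237. ]
outer hinge side [ 476.3 -203.6  237. ]
outer free top [ 371.1 -319.   237. ]
outer free side [ 374.  -327.9  237. ]
inner free top [ 381.9 -332.3  237. ]
inner free side [ 386.  -336.9  237. ]
```

Request:
{"op": "servo_tool", "data": {"steps": [{"dz":-50},{"dz":-100},{"dx":-28,"dy":-41,"dz":-100},{"dx":-56,"dy":-82,"dz":-100},{"dx":-84,"dy":-123,"dz":-100},{"dx":-112,"dy":-164,"dz":-100},{"dx":-140,"dy":-205,"dz":-100},{"dx":-168,"dy":-246,"dz":-100}]}}

```text
invalid input at $.steps[0]: expected keys dx, dy, dz, wx, wy, wz, jaw
```

Request:
{"op": "servo_tool", "data": {"steps": [{"dx":0,"dy":0,"dz":-50,"wx":0,"wy":0,"wz":0,"jaw":0},{"dx":0,"dy":0,"dz":-100,"wx":0,"wy":0,"wz":0,"jaw":0},{"dx":-28,"dy":-41,"dz":-100,"wx":0,"wy":0,"wz":0,"jaw":0},{"dx":-56,"dy":-82,"dz":-100,"wx":0,"wy":0,"wz":0,"jaw":0},{"dx":-84,"dy":-123,"dz":-100,"wx":0,"wy":0,"wz":0,"jaw":0},{"dx":-112,"dy":-164,"dz":-100,"wx":0,"wy":0,"wz":0,"jaw":0},{"dx":-140,"dy":-205,"dz":-100,"wx":0,"wy":0,"wz":0,"jaw":0},{"dx":-168,"dy":-246,"dz":-100,"wx":0,"wy":0,"wz":0,"jaw":0}]}}

```text
t: 0.9
position: [246.3, 211.1, 352.6]
tool_rot: [180.0, 0.0, 161.9]
ft_force: [2.0, 0.4, 1.5]
gripper_width: 0.3
finger_force: 0.0
```

Request:
{"op": "servo_tool", "data": {"steps": [{"dx":-24,"dy":-42,"dz":0,"wx":0,"wy":0,"wz":3,"jaw":0},{"dx":-48,"dy":-85,"dz":0,"wx":0,"wy":0,"wz":6,"jaw":0},{"dx":-72,"dy":-127,"dz":0,"wx":0,"wy":0,"wz":9,"jaw":0},{"dx":-96,"dy":-170,"dz":0,"wx":0,"wy":0,"wz":12,"jaw":0},{"dx":-119,"dy":-212,"dz":0,"wx":0,"wy":0,"wz":15,"jaw":0},{"dx":-143,"dy":-255,"dz":0,"wx":0,"wy":0,"wz":18,"jaw":0},{"dx":-167,"dy":-297,"dz":0,"wx":0,"wy":0,"wz":20,"jaw":0},{"dx":-191,"dy":-340,"dz":0,"wx":0,"wy":0,"wz":22,"jaw":0}]}}

```text
t: 1.7
position: [321.4, -170.1, 352.6]
tool_rot: [180.0, 0.0, 139.7]
ft_force: [1.3, 0.4, 0.6]
gripper_width: 0.007
finger_force: 0.0
```

Request:
{"op": "servo_tool", "data": {"steps": [{"dx":-26,"dy":-20,"dz":0,"wx":0,"wy":0,"wz":0,"jaw":0},{"dx":-52,"dy":-41,"dz":0,"wx":0,"wy":0,"wz":0,"jaw":0},{"dx":-78,"dy":-61,"dz":0,"wx":0,"wy":0,"wz":0,"jaw":0},{"dx":-78,"dy":-61,"dz":45,"wx":0,"wy":0,"wz":0,"jaw":0},{"dx":-78,"dy":-61,"dz":90,"wx":0,"wy":0,"wz":0,"jaw":0},{"dx":-78,"dy":-61,"dz":120,"wx":0,"wy":0,"wz":0,"jaw":0},{"dx":-78,"dy":-61,"dz":137,"wx":0,"wy":0,"wz":0,"jaw":0},{"dx":-78,"dy":-61,"dz":137,"wx":0,"wy":0,"wz":0,"jaw":0}]}}

```text
t: 2.5
position: [341.4, -263.9, 213.8]
tool_rot: [179.9, -0.3, 139.8]
ft_force: [0.6, 0.0, 0.0]
gripper_width: 0.007
finger_force: 0.0
```

```bash
python3 - <<'E'
from h import *
s=robot.get_state();print(s['position'].round(1),s['tool_rot'].round(1),s['ft_force'].round(1))
a=robot.read_camera('top')[130:280,330:470]; b=robot.read_camera('side')[170:320,270:420]
o=np.hstack([cv2.resize(a,(400,430),interpolation=2),cv2.resize(b,(400,430),interpolation=2)])
cv2.imwrite('pics/pre.png',o)
E
```

```text
[ 341.4 -263.9  213.8] [179.9  -0.3 139.8] [0.6 0.  0. ]
```

View pics/pre.png

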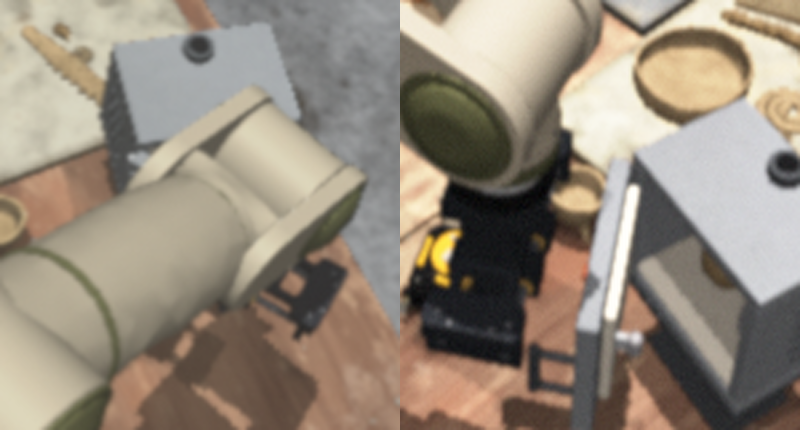

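The top view shows the arm over the door. In the side view the closed gripper hangs in front of the door, at about (475,270) in the crop, clear of the handle. Next I'll work out the push arc.

```bash
cat > arc.py <<'E'
import sys
from h import *
H=np.array([491,-210.6])
s=robot.get_state();p=s['position'][:2];y=s['tool_rot'][2]
ths=[float(a) for a in sys.argv[2:]];off=18+float(sys.argv[1])
for t in ths:
    a=np.radians(2.9)-t; n=np.array([np.cos(a),np.sin(a)]);d=np.array([n[1],-n[0]])
    v=H-off*n+140*d-p; yr=np.radians(y)
    yaw=np.degrees(a)+180; w=-((yaw-y+180)%360-180)
    print(t,(v@[np.cos(yr),np.sin(yr)]).round(1),(v@[np.sin(yr),-np.cos(yr)]).round(1),'wz',w.round(1))
E
python3 arc.py 10 .75 .65 .55 .45 .35 .25 .2 .1 .0 -.03
```

```text
0.75 -50.9 -2.6 wz -0.1
0.65 -65.1 -4.6 wz -5.8
0.55 -79.3 -5.3 wz -11.5
0.45 -93.6 -4.5 wz -17.3
0.35 -107.7 -2.3 wz -23.0
0.25 -121.5 1.2 wz -28.7
0.2 -128.2 3.6 wz -31.6
0.1 -141.4 9.2 wz -37.3
0.0 -153.9 16.1 wz -43.1
-0.03 -157.5 18.4 wz -44.8
```

Request:
{"op": "servo_tool", "data": {"steps": [{"dx":-25,"dy":-1,"dz":0,"wx":0,"wy":0,"wz":0,"jaw":0},{"dx":-41,"dy":-2,"dz":0,"wx":0,"wy":0,"wz":0,"jaw":0},{"dx":-51,"dy":-3,"dz":0,"wx":0,"wy":0,"wz":0,"jaw":0},{"dx":-58,"dy":-4,"dz":0,"wx":0,"wy":0,"wz":-3,"jaw":0},{"dx":-65,"dy":-5,"dz":0,"wx":0,"wy":0,"wz":-6,"jaw":0},{"dx":-72,"dy":-5,"dz":0,"wx":0,"wy":0,"wz":-9,"jaw":0},{"dx":-79,"dy":-5,"dz":0,"wx":0,"wy":0,"wz":-12,"jaw":0},{"dx":-86,"dy":-5,"dz":0,"wx":0,"wy":0,"wz":-14,"jaw":0}]}}

```text
t: 3.4
position: [404.8, -324.2, 216.6]
tool_rot: [-180.0, 0.0, 154.0]
ft_force: [-0.6, 0.7, 0.3]
gripper_width: 0.004
finger_force: 0.3
```

```bash
python3 arc.py 10 .45 .35 .25 .2 .15 .1 .05 .0 -.03
python3 - <<'E'
from h import *
print(robot.get_state()['ft_force'].round(1))
a=robot.read_camera('top')[130:280,330:470]; b=robot.read_camera('side')[170:320,270:420]
o=np.hstack([cv2.resize(a,(400,430),interpolation=2),cv2.resize(b,(400,430),interpolation=2)])
cv2.imwrite('pics/push1.png',o)
E
```

```text
0.45 -7.4 -1.4 wz -3.2
0.35 -21.6 -2.7 wz -8.9
0.25 -35.8 -2.6 wz -14.6
0.2 -43.0 -2.0 wz -17.5
0.15 -50.0 -1.1 wz -20.3
0.1 -57.0 0.2 wz -23.2
0.05 -64.0 1.9 wz -26.1
0.0 -70.8 3.9 wz -28.9
-0.03 -74.9 5.2 wz -30.7
[-0.6  0.7  0.3]
```

View pics/push1.png

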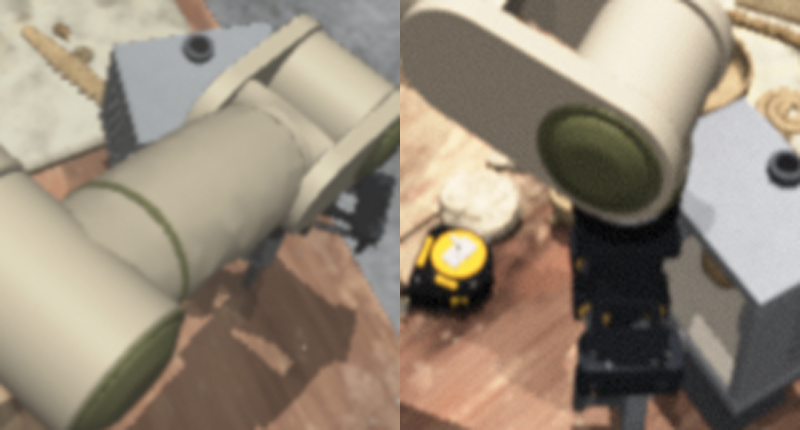

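The gripper hides the door, but the handle has moved on: it now shows at about (262,265) in the top crop. I'll push on to about 0.1 rad.

Request:
{"op": "servo_tool", "data": {"steps": [{"dx":-8,"dy":-1,"dz":0,"wx":0,"wy":0,"wz":-3,"jaw":0},{"dx":-15,"dy":-2,"dz":0,"wx":0,"wy":0,"wz":-6,"jaw":0},{"dx":-22,"dy":-3,"dz":0,"wx":0,"wy":0,"wz":-9,"jaw":0},{"dx":-29,"dy":-3,"dz":0,"wx":0,"wy":0,"wz":-12,"jaw":0},{"dx":-36,"dy":-3,"dz":0,"wx":0,"wy":0,"wz":-15,"jaw":0},{"dx":-43,"dy":-2,"dz":0,"wx":0,"wy":0,"wz":-17,"jaw":0},{"dx":-50,"dy":-1,"dz":0,"wx":0,"wy":0,"wz":-20,"jaw":0},{"dx":-57,"dy":0,"dz":0,"wx":0,"wy":0,"wz":-23,"jaw":0}]}}

```text
t: 4.3
position: [455.4, -348.9, 216.2]
tool_rot: [180.0, -0.1, 176.9]
ft_force: [-4.7, 3.4, 3.1]
gripper_width: 0.005
finger_force: 2.5
```

```bash
python3 arc.py 10 .1 .05 .0 -.03
```

```text
0.1 -0.7 -0.1 wz -0.2
0.05 -7.7 -1.3 wz -3.1
0.0 -14.8 -2.1 wz -6.0
-0.03 -19.1 -2.5 wz -7.7
```

Contact is confirmed: the catch resists with about 5 N. I'll push through it slowly.

Request:
{"op": "servo_tool", "data": {"steps": [{"dx":-2,"dy":0,"dz":0,"wx":0,"wy":0,"wz":-1,"jaw":0},{"dx":-4,"dy":-1,"dz":0,"wx":0,"wy":0,"wz":-2,"jaw":0},{"dx":-6,"dy":-1,"dz":0,"wx":0,"wy":0,"wz":-3,"jaw":0},{"dx":-8,"dy":-1,"dz":0,"wx":0,"wy":0,"wz":-3,"jaw":0},{"dx":-9,"dy":-2,"dz":0,"wx":0,"wy":0,"wz":-4,"jaw":0},{"dx":-10,"dy":-2,"dz":0,"wx":0,"wy":0,"wz":-4,"jaw":0},{"dx":-11,"dy":-2,"dz":0,"wx":0,"wy":0,"wz":-5,"jaw":0},{"dx":-12,"dy":-2,"dz":0,"wx":0,"wy":0,"wz":-5,"jaw":0}]}}

```text
t: 5.1
position: [467.7, -351.8, 215.7]
tool_rot: [180.0, 0.0, -178.1]
ft_force: [0.1, 0.4, 0.4]
gripper_width: 0.004
finger_force: 0.0
```

Request:
{"op": "servo_tool", "data": {"steps": [{"dx":-1,"dy":0,"dz":0,"wx":0,"wy":0,"wz":0,"jaw":0},{"dx":-2,"dy":0,"dz":0,"wx":0,"wy":0,"wz":0,"jaw":0},{"dx":-3,"dy":0,"dz":0,"wx":0,"wy":0,"wz":0,"jaw":0},{"dx":-3,"dy":0,"dz":0,"wx":0,"wy":0,"wz":0,"jaw":0},{"dx":-3,"dy":0,"dz":0,"wx":0,"wy":0,"wz":0,"jaw":0},{"dx":-3,"dy":0,"dz":0,"wx":0,"wy":0,"wz":0,"jaw":0},{"dx":-3,"dy":0,"dz":0,"wx":0,"wy":0,"wz":0,"jaw":0},{"dx":-3,"dy":0,"dz":0,"wx":0,"wy":0,"wz":0,"jaw":0}]}}

```text
t: 5.9
position: [470.6, -351.7, 215.8]
tool_rot: [-180.0, 0.0, -178.2]
ft_force: [0.1, -0.6, 0.2]
gripper_width: 0.005
finger_force: 0.0
```

Request:
{"op": "servo_tool", "data": {"steps": [{"dx":25,"dy":0,"dz":0,"wx":0,"wy":0,"wz":0,"jaw":0},{"dx":65,"dy":0,"dz":0,"wx":0,"wy":0,"wz":0,"jaw":0},{"dx":100,"dy":-25,"dz":-20,"wx":0,"wy":0,"wz":0,"jaw":0},{"dx":120,"dy":20,"dz":-30,"wx":0,"wy":0,"wz":0,"jaw":0},{"dx":140,"dy":60,"dz":-40,"wx":0,"wy":0,"wz":0,"jaw":0},{"dx":150,"dy":105,"dz":-50,"wx":0,"wy":0,"wz":0,"jaw":0},{"dx":155,"dy":150,"dz":-60,"wx":0,"wy":0,"wz":0,"jaw":0},{"dx":155,"dy":180,"dz":-60,"wx":0,"wy":0,"wz":0,"jaw":0}]}}

```text
t: 6.7
position: [309.2, -174.9, 276.9]
tool_rot: [-179.9, 0.1, -178.2]
ft_force: [0.7, 0.5, -0.3]
gripper_width: 0.006
finger_force: 0.0
```

```bash
python3 - <<'E'
from h import *
s=robot.get_state();print(s['t'],s['position'].round(1),s['ft_force'].round(1))
a=robot.read_camera('top')[110:260,160:460]; b=robot.read_camera('side')[80:320,220:460]
o=np.hstack([cv2.resize(a,(450,225),interpolation=2),np.zeros((225,0,3),np.uint8)])
c=np.zeros((350,800,3),np.uint8);c[:225,:450]=o;c[:350,450:]=cv2.resize(b,(350,350),interpolation=2)
cv2.imwrite('pics/after.png',c)
E
```

```text
6.7 [ 309.2 -174.9  276.9] [ 0.7  0.5 -0.3]
```

View pics/after.png

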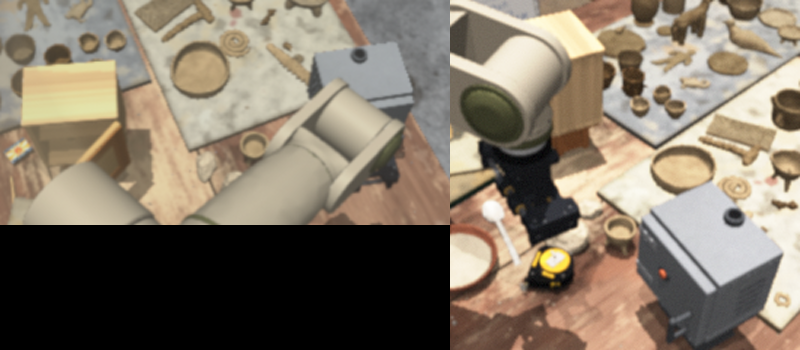

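The side view shows the kiln door flush with the box, with its top edge parallel to the roof edge from about (640,213) to (710,285). The cupboard door is still open in the top view, at about (100,140). The gripper is clear of everything.

```bash
python3 -c "
from cell import robot
print(robot.close_job())"
```

```text
the job is handed in; nothing more can be done
None
```

The kiln door is pushed shut past its roller catch and looks flush in the last side view, the cupboard door still stands open as it was, and I handed the job in at about 7 s with the robot clear of everything.

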